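# Hold the washer lid open for loading

## Robot

A 6-joint arm with a two-finger parallel gripper is mounted at the origin on the work surface. World frame = base frame: x ahead of the robot, y to its left, z up, the work surface at z = 0. Lengths are in m, angles in rad, forces in N, time in s.
With the tool pointing down it reaches from about 0.2 to 0.875 m from the base axis. Payload 3.4 kg.
Tool frame: the origin (TCP) lies on the centre line of the jaws, within the pads' length; the fingertips stand 8 mm ahead of it and the grasp point (between the pads) lies 11 mm behind it; z points along the fingers, y is the line along which they close (so a half turn about z gives the same grasp; the last joint's range is limited). The gripper opens to 94 mm and grips with 3 to 60 N. Pads are 16 mm wide; open, the fingers measure 119 mm over their backs; the gripper's body (75 mm by 177 mm) begins 78 mm behind the grasp point.
Start: joints at [0.992, 0.276, 1.505, -0, 1.361, -0.121], TCP at [0.254, 0.516, 0.213] pointing down, gripper open.
Joint ranges: [-2.89, 2.89], [-0.75, 2.08], [0.22, 2.7], [-1.18, 4.32], [0.11, 2.71], [-2.7, 2.7]. Speed limits (rad/s): [2.57, 2.57, 3.14, 3.14, 3.14, 3.14].

## Interface

Orientations are given as a unit quaternion [w, x, y, z].
In Python, from workcell import bot, imaging, spotter gives the robot as it stands. The module is installed in compiled form; this text tells all that it offers.
- The arm moves only by the tool carry_out, never from a script. Its argument "steps" is a list of rows, each an object with "travel": the shift along the tool's x, y, z normalised to -1 to 1, where 1 is 40 cm, a list of three; "rotation": the turn, a rotation vector about the tool's x, y, z normalised to -1 to 1, where 1 is 0.12 rad, a list of three; "jaw": the opening, from 0 (shut) to 1 (fully open). In form: [{"travel": [tx, ty, tz], "rotation": [wx, wy, wz], "jaw": jaw}, ...]. A call has 1 to 10 rows; each row shifts and turns the commanded pose from where the row before left it, along the tool's axes as they then stand; what a row does not reach is not made up. A row lasts 1/8 s, in which the tool goes at most 62.5 mm and 10.7 degrees, less where a joint would pass 70% of its speed; a pose out of reach is approached as far as the arm can. A call with a number of a shift or a turn outside -1 to 1 is refused whole. A call with a gripper value outside its range is refused whole. The fingers move at their own pace and stop on an object; "grip_force" is the grip in N (left out, the last holds). Time passes only in rows, so rows that do not move let the fingers close. It gives the time, the measured TCP pose, the force, the opening and the grip force at its end, in the units of the state.
- bot.observe(): the state, without advancing time (a new reading comes with each control period).
- imaging.grab_frame(name): name is "scene" or "top"; returns the picture (384x512x3 uint8, blue, green, red); there is no depth.
- imaging.camera_model(name): a dict with "mtx" (3x3 intrinsics, pixels), "camera_from_world" (4x4, takes a point from world to camera coordinates). Camera axes: x right, y up, looking along -z (the intrinsics and any distortion apply to the point x, -y, -z); pixel columns grow to the right and rows downward; lengths in m; the calibration is good to about 2 mm. A picture is of the moment at which its call begins. camera_model takes no time and is no camera call.
- bot.sign_off(): hands the job in; it is judged then, once.
Trained networks look in the newest picture that a camera, given by its name, has taken for a name from the list of things; names that differ only in an ending like _2 or _b are one class to them, and where a whole thing is asked for, a point or a joint stands for the part that bears it (a point fixed in the world has none). Each returns a list of dicts, best first, with "p" (0 to 1); they miss things now and then, are a little off and sometimes report something else, mostly with a low value. They report only what shows in the picture. A call takes as long as a camera call. They do not tell look-alikes from the thing itself.
- spotter.recognise(camera, thing): "at" ([row, column] in pixels, amid what is visible of it).
- spotter.trace(camera, thing): "pixels" (384x512 bool, what is visible of it) and "at" ([row, column] in pixels, amid what is visible of it).
The state is a dict: "t": time; "joint_positions": joint angles; "joint_velocities": joint speeds; "joint_torque": joint torques, N m; "tcp_pos": TCP position; "tool_rot": TCP orientation; "contact_force": force on the tool from outside, world axes, zero at the start; "ft_torque": the same for the moment, N m; "finger_gap": opening from 0.0 (shut) to 1.0 (fully open); "finger_force": force on a finger pad.
Only numpy, scipy, OpenCV 4.12 (cv2) and the standard library are available. Lean on these libraries where they do the work, as an engineer would, in place of code of your own. Each camera call takes 0.05 s, during which the arm holds its last target. There are 200 camera calls.

## Task

The lid of the top-loading washer has a worn-out stay and falls shut by itself, and somebody has left a bottle standing on it. First take the bottle off and stand it upright on the worktop beside the washer, then lift the lid by its grip, without letting it drop back, and hold it 60 degrees open so that I can load the drum: finish while still holding it there, carried by your gripper alone. Leave the other things on the washer and on the worktops where they are.

Things in the scene. Friction and masses are not known exactly. Their poses are not given: they have to be found in the camera images.
- washer: Compact top-loading washer, white, 480 mm wide (y), 500 deep (x), fixed, may be turned a little, in a gap between two counters. Origin: middle of its footprint at worktop height (z = 0); x from its front (robot's side) to its back, z up. Deck 85 mm above the worktop. Under the lid's grip a hand scoop, x -200 to -98 mm, 312 wide, floor at z = 62; in front of it a control strip up to z = 85.
- counter_left (a point): A fixed point on the top of the left (+y) counter. The counter top is level with the robot's worktop (z = 0), dark stone; there is one on each side of the washer: world x 0.30 to 0.93 m, |y| 0.345 to 0.95 m. The stretch of the left counter within 100 mm in x and 80 mm in y of this point is always free of things.
- lid (a joint): Opening angle of the lid, rad: 0 shut, grows as its front edge (robot's side) rises, stop at 1.4. 60 degrees = 1.047. Flat panel 340 mm wide (y), 12 thick, white frame, smoked window, about 0.6 kg, hinged along its back edge with little friction; it falls shut when let go. Shut, its top is 97 mm above the worktop, its front edge at x = -100 mm in the washer's frame.
- lid_hinge (a point): Point on the hinge line, middle of the lid: at (120, 0, 91) mm in the washer's frame, fixed. The hinge line runs along the washer's y axis.
- lid_grip (a point): Middle of the grip, on its axis; moves with the lid. Round bar 12 mm thick, 160 long, parallel to the hinge, on an arm at each end before the lid's front edge. Shut: at (-145, 0, 108) mm in the washer's frame, 265 in front of the hinge line, 17 above it. Free: slot to the lid 39 mm, below 40, in front 45. Pinch it from above, a finger in the slot; it turns between the fingers as the lid rises.
- bottle: White round plastic bottle with a grey cap, standing upright on the shut lid, 148 mm high, about 0.35 kg. Origin: centre of its underside, z up. Body 56 mm in diameter up to 100 mm, then a shoulder; cap 34 mm in diameter from 113 to 148 mm. It can be lifted by its cap.
- jug: Bystander: white softener jug, 70 x 110 x 190 mm high, on the right counter. Origin: centre of its underside.
- tub: Bystander: round tablet tub, 90 mm in diameter, 110 mm high, on the right counter. Origin: centre of its underside.
- peg_tray: Bystander: open grey tray, 160 x 120 x 60 mm high, on the right counter. Origin: centre of its underside.
- brush: Bystander: hand brush lying on the worktop left of the robot, x axis along its length (about 200 mm).
- soap_pump: Bystander: white soap pump, 64 mm in diameter, 155 mm high, towards the back of the left counter. Origin: centre of its underside.
- dosing_cup: Bystander: white dosing cup, 64 mm in diameter, 55 mm high, on the washer's deck behind the lid. Origin: centre of its underside.
- tin: Bystander: round flat metal tin, 48 mm in diameter, 30 mm high, on the washer's deck to the right of the lid. Origin: centre of its underside.
There are look-alikes about, which are no part of the job. What is shaped like the bottle but yellow is not meant.

How it is judged:
By the outcome, as a careful person would: the job done as asked, in the order asked, and still so for the second after the job is handed in, while the arm keeps its last pose, push and grip.
It also fails if it takes over 53 s, if anything falls off the work surface, if the arm or the gripper's body presses on something with over 40 N, if the wrist force passes 120 N, or if a joint passes its speed limit or range.

## Working session

There is one attempt and no reset: what is moved stays moved. The work goes in short steps, Python scripts to look and compute and a tool call to move; the robot and the scene stay as the last step left them, time stands still between calls to the robot, and variables do not carry over. Pictures are saved under pics/ and viewed, at most 10 in all, crops included, and the job is handed in when it is done.

Besides the shell and the picture viewer there is one more tool, called after ">>>" as name(argument=value, ...), one argument or row to a line, values as JSON. carry_out: Moves the arm, as the interface text tells. Its arguments: {"type":"object","properties":{"steps":{"type":"array","items":{"type":"object","properties":{"travel":{"type":"array","items":{"type":"number"}},"rotation":{"type":"array","items":{"type":"number"}},"jaw":{"type":"number"}}}},"grip_force":{"type":"number"}},"required":["steps"]}

```bash
mkdir -p pics
cat > h.py <<'E'
import numpy as np, cv2
from workcell import bot, imaging, spotter
from scipy.spatial.transform import Rotation as R
def cam(n):
    m=imaging.camera_model(n); return np.array(m["mtx"]),np.array(m["camera_from_world"]),m
def proj(n,p):
    K,T,_=cam(n); c=T[:3,:3]@np.array(p,float)+T[:3,3]; v=K@np.array([c[0],-c[1],-c[2]]); return v[:2]/v[2]  # col,row
def ray(n,col,row):
    K,T,_=cam(n); d=np.linalg.inv(K)@[col,row,1]; d=np.array([d[0],-d[1],-d[2]])
    Rm=T[:3,:3]; return -Rm.T@T[:3,3], Rm.T@d
def at_z(n,col,row,z):
    o,d=ray(n,col,row); return o+d*(z-o[2])/d[2]
def tri(a,b):
    # a,b=(cam,col,row)
    A=np.zeros((3,3));r=np.zeros(3);
    for n,c,w in (a,b):
        o,d=ray(n,c,w); d=d/np.linalg.norm(d); P=np.eye(3)-np.outer(d,d); A+=P;r+=P@o
    return np.linalg.solve(A,r)
E
python3 - <<'E'
from h import *
for n in("scene","top"):
    cv2.imwrite(f"pics/{n}0.png",imaging.grab_frame(n)); m=cam(n); print(n,m[2].keys(), m[0].round(1).tolist(), ray(n,256,192))
    for t in("bottle","lid","lid_grip","washer","tin","dosing_cup"):
        print(n,t,[(np.round(d["at"],1).tolist(),round(d["p"],2)) for d in spotter.recognise(n,t)[:3]])
s=bot.observe();print(s)
E
```

```text
scene dict_keys(['mtx', 'camera_from_world']) [[423.9, 0.0, 249.8], [0.0, 423.9, 186.5], [0.0, 0.0, 1.0]] (array([1.16094487, 0.80534051, 1.05776606]), array([-0.46419831, -0.55944651, -0.68696287]))
scene bottle [([201.1, 370.2], 0.83), ([187.3, 226.8], 0.61), ([131.8, 262.5], 0.6)]
scene lid [([207.2, 221.6], 0.88), ([162.5, 197.1], 0.28), ([131.6, 171.9], 0.22)]
scene lid_grip [([206.8, 220.9], 0.83)]
scene washer [([247.0, 224.8], 0.77)]
scene tin [([162.9, 197.9], 0.45)]
scene dosing_cup [([216.5, 177.1], 0.56)]
top dict_keys(['mtx', 'camera_from_world']) [[376.1, 0.0, 257.7], [0.0, 376.1, 190.4], [0.0, 0.0, 1.0]] (array([ 0.4082994 , -0.02250223,  1.15379475]), array([ 0.09700522,  0.02337551, -0.99502808]))
top bottle [([291.6, 347.7], 0.8), ([151.1, 251.4], 0.77), ([293.0, 156.0], 0.75)]
top lid [([159.5, 266.0], 0.82), ([141.4, 402.7], 0.56)]
top lid_grip [([161.4, 268.8], 0.7)]
top washer [([164.6, 266.6], 0.82), ([162.0, 266.9], 0.46)]
top tin [([168.4, 338.4], 0.57)]
top dosing_cup [([93.7, 262.8], 0.68), ([241.0, 429.3], 0.2)]
{'t': 0.7, 'joint_positions': array([ 9.91992828e-01,  2.75837103e-01,  1.50488619e+00,  2.19172153e-05,
        1.36069085e+00, -1.21022403e-01]), 'joint_velocities': array([ 0.00124931, -0.00158468,  0.00012477, -0.00107199, -0.00109506,
       -0.00014278]), 'joint_torque': array([ 1.31118572e-04, -4.04308176e+01, -2.37448061e+01,  7.02096219e-02,
        2.44061829e-02,  1.40821626e-05]), 'tcp_pos': array([0.25415807, 0.5158258 , 0.21353443]), 'tool_rot': array([2.05301044e-05, 2.26899371e-01, 9.73918204e-01, 8.75217305e-05]), 'contact_force': array([-0.08223151, -0.07139846, -0.91418284]), 'ft_torque': array([ 0.03189605, -0.01623847,  0.02587973]), 'finger_force': 0.0, 'finger_gap': 0.9998011020986597}
```

Run:
```python
import cv2
cv2.imwrite("pics/both.png",cv2.resize(cv2.imread("pics/scene0.png"),(800,600),interpolation=cv2.INTER_CUBIC))
cv2.imwrite("pics/topb.png",cv2.resize(cv2.imread("pics/top0.png"),(800,600),interpolation=cv2.INTER_CUBIC))
```

```text
(no output)
```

View pics/both.png

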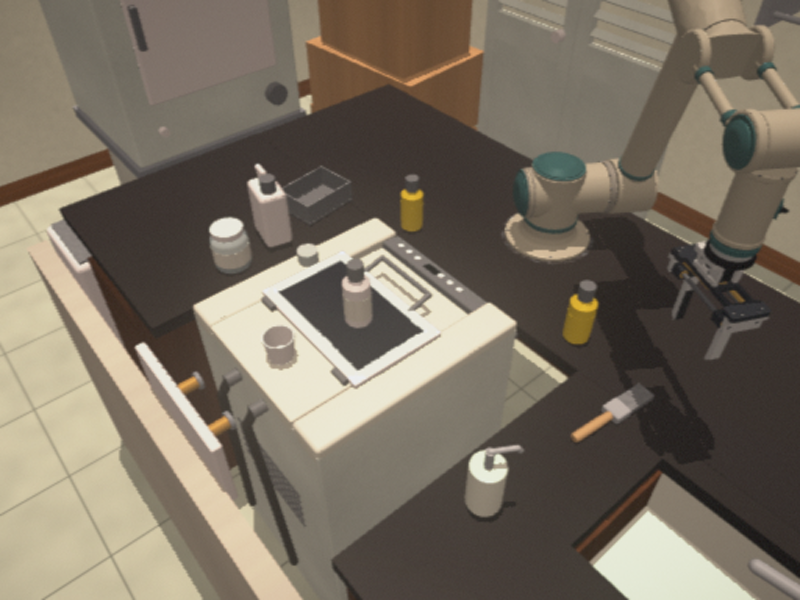

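View pics/topb.png

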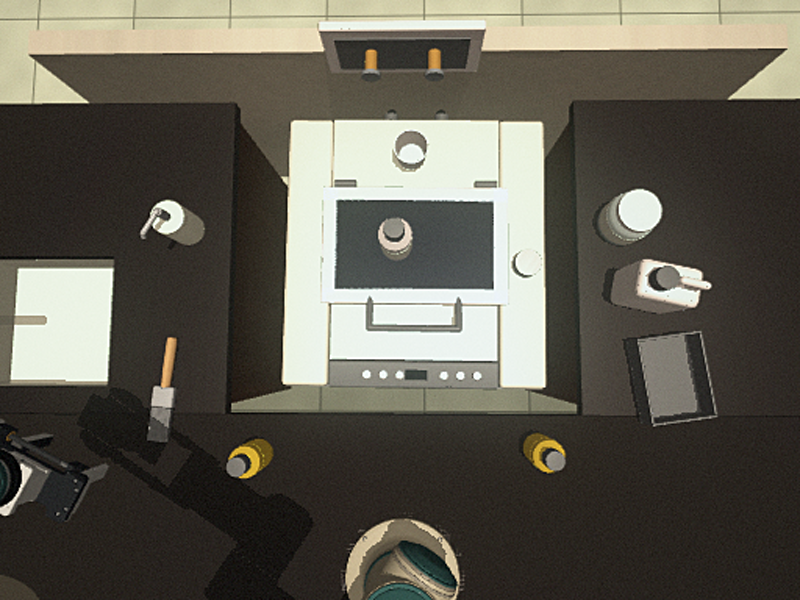

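The scene view shows the white bottle on the lid at about (357,290) in the enlarged picture, with two yellow look-alikes on the front worktop. The top view shows the lid at cols 323–507 and rows 187–304, and the grip bar near row 328, cols 367–461. I'll measure these more closely.

Run:
```python
import cv2
a=cv2.imread("pics/top0.png")[70:255,175:360]; cv2.imwrite("pics/topc.png",cv2.resize(a,(592,592),interpolation=cv2.INTER_CUBIC))
from h import *
for n in("scene","top"):
    for t in("bottle","soap_pump","brush","tin","dosing_cup"):
        for d in spotter.trace(n,t)[:3]:
            m=np.argwhere(d["pixels"]); print(n,t,round(d["p"],2),np.round(d["at"],1),m.min(0),m.max(0),at_z(n,d["at"][1],d["at"][0],.05).round(3))
```

```text
scene bottle 0.89 [198.5 373.8] [180 361] [219 380] [0.196 0.267 0.05 ]
scene bottle 0.69 [187.7 228.8] [166 219] [209 237] [ 0.539 -0.094  0.05 ]
scene bottle 0.59 [133.1 265.5] [112 256] [147 269] [ 0.227 -0.258  0.05 ]
scene soap_pump 0.55 [306.9 310.7] [285 297] [330 333] [0.656 0.422 0.05 ]
scene brush 0.77 [265.9 394.6] [247 365] [282 416] [0.373 0.483 0.05 ]
scene tin 0.58 [161.5 197.2] [156 189] [171 203] [ 0.542 -0.286  0.05 ]
scene dosing_cup 0.76 [217.3 173.2] [208 167] [233 188] [ 0.764 -0.098  0.05 ]
top bottle 0.89 [152.7 253.6] [139 242] [166 263] [0.634 0.011 0.05 ]
top bottle 0.77 [292.2 346.1] [277 335] [302 360] [ 0.228 -0.255  0.05 ]
top bottle 0.75 [293.7 158.9] [281 145] [304 174] [0.221 0.283 0.05 ]
top soap_pump 0.88 [142.2 112. ] [128  90] [156 130] [0.666 0.438 0.05 ]
top brush 0.92 [256.  103.7] [216  94] [282 112] [0.328 0.448 0.05 ]
top tin 0.63 [168.3 336.8] [160 328] [177 346] [ 0.586 -0.235  0.05 ]
top dosing_cup 0.92 [ 95.3 261.8] [ 83 252] [107 273] [ 0.81  -0.013  0.05 ]
top dosing_cup 0.23 [162.1 268.5] [119 204] [212 325] [ 0.605 -0.033  0.05 ]
```

View pics/topc.png

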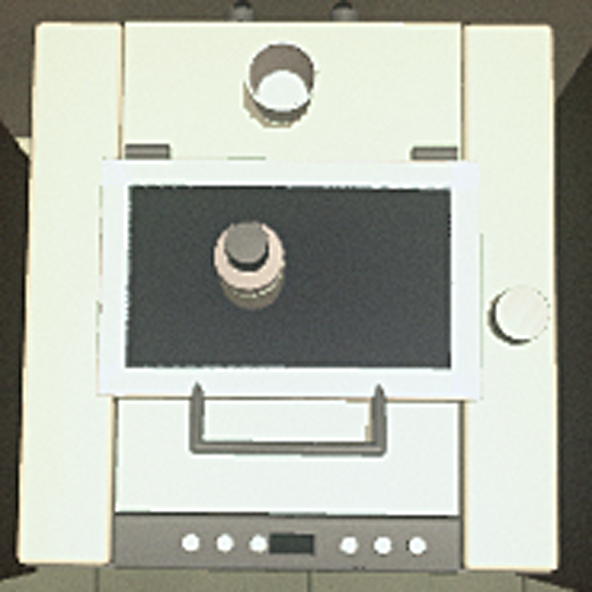

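```bash
cat > fit.py <<'E'
from h import *
from scipy.optimize import least_squares
pts=[((98,396),(-100,170,97)),((480,401),(-100,-170,97)),((190,447),(-145,80,108)),((386,449),(-145,-80,108)),
((36,23),(250,240,85)),((552,26),(250,-240,85)),((556,572),(-250,-240,85)),((18,562),(-250,240,85))]
px=np.array([p[0] for p in pts])/3.2+[174.66,69.66]; M=np.array([p[1] for p in pts])/1000
def W(q,M): c,s=np.cos(q[2]),np.sin(q[2]); return np.c_[q[0]+c*M[:,0]-s*M[:,1],q[1]+s*M[:,0]+c*M[:,1],M[:,2]]
f=lambda q:(np.array([proj("top",p) for p in W(q,M)])-px).ravel()
r=least_squares(f,[.6,0,0],loss="soft_l1"); print(r.x.round(4)); print(f(r.x).reshape(-1,2).round(1).tolist())
q=r.x
print("grip",W(q,np.array([[-.145,0,.108]])),"hinge",W(q,np.array([[.12,0,.091]])))
cr=np.array([247,245])/3.2+[174.66,69.66]; print("cap top view",at_z("top",*cr,.245))
cs=np.array([355,265])*.64; print("scene cap",at_z("scene",*cs,.245))
for n in("top","scene"): print(n,[proj(n,p).round(1).tolist() for p in W(q,np.array([[-.145,.08,.108],[-.145,-.08,.108],[-.1,.17,.097],[-.1,-.17,.097]]))])
print("bar ends scene px800 expected above/.64; grip x via px", [at_z("top",*px[i],.108).round(4) for i in (2,3)])
for n,c,w in(("top",*(np.array([172,215])*.64)),("scene",*(np.array([487,485])*.64))): print("soap",at_z(n,c,w,.10))
print("brush top end",at_z("top",*(np.array([172,340])*.64),.02),at_z("top",*(np.array([158,440])*.64),.02))
print("sink right edge",at_z("top",114*.64,260*.64,0),at_z("top",114*.64,385*.64,0))
E
python3 fit.py
```

```text
[ 0.6054 -0.0235 -0.013 ]
[[-0.7, -0.1], [0.5, -0.1], [1.7, 0.1], [-2.0, 0.3], [-0.8, -1.2], [0.9, -1.0], [1.3, 0.6], [-1.2, 0.9]]
grip [[ 0.46044124 -0.02164473  0.108     ]] hinge [[ 0.72541887 -0.02508829  0.091     ]]
cap top view [0.61000587 0.00935081 0.245     ]
scene cap [0.61487695 0.01429058 0.245     ]
top [[235.7, 209.4], [293.3, 210.2], [204.6, 193.3], [325.2, 194.9]]
scene [[274.6, 188.4], [244.6, 164.5], [282.6, 212.3], [219.4, 159.6]]
bar ends scene px800 expected above/.64; grip x via px [array([0.4617, 0.0631, 0.108 ]), array([ 0.4602, -0.1071,  0.108 ])]
soap [0.66829502 0.42290893 0.1       ]
soap [0.6858678  0.45001293 0.1       ]
brush top end [0.44076005 0.44630063 0.02      ] [0.25039465 0.46518746 0.02      ]
sink right edge [0.6012275 0.5785203 0.       ] [0.35304941 0.56553678 0.        ]
```

>>> carry_out(
  steps=[
    {"travel": [0,0,-0.025],"rotation": [0,0,0.938],"jaw": 1},
    {"travel": [0,0,-0.025],"rotation": [0,0,0.938],"jaw": 1},
    {"travel": [0,0,-0.025],"rotation": [0,0,0.938],"jaw": 1},
    {"travel": [0,0,-0.025],"rotation": [0,0,0.938],"jaw": 1},
    {"travel": [0,0,-0.025],"rotation": [0,0,0.938],"jaw": 1},
    {"travel": [0,0,-0.025],"rotation": [0,0,0.938],"jaw": 1},
    {"travel": [0,0,-0.025],"rotation": [0,0,0.938],"jaw": 1},
    {"travel": [0,0,-0.025],"rotation": [0,0,0.938],"jaw": 1},
    {"travel": [0,0,-0.025],"rotation": [0,0,0.938],"jaw": 1},
    {"travel": [0,0,-0.025],"rotation": [0,0,0.938],"jaw": 1},
  ],
)

```text
t: 2.45
tcp_pos: [0.2541, 0.5158, 0.3138]
tool_rot: [-0.0, 0.713, 0.701, 0.0]
contact_force: [0.5, -0.4, -0.3]
finger_gap: 1.001
finger_force: 0.0
```

>>> carry_out(
  steps=[
    {"travel": [-0.084,0.061,0],"jaw": 1},
    {"travel": [-0.084,0.061,0],"jaw": 1},
    {"travel": [-0.084,0.061,0],"jaw": 1},
    {"travel": [-0.084,0.061,0],"jaw": 1},
    {"travel": [-0.084,0.061,0],"jaw": 1},
    {"travel": [-0.084,0.061,0],"jaw": 1},
    {"travel": [-0.084,0.061,0],"jaw": 1},
    {"travel": [-0.084,0.061,0],"jaw": 1},
    {"travel": [-0.084,0.061,0],"jaw": 1},
    {"travel": [-0.084,0.061,0],"jaw": 1},
  ],
)

```text
invalid input
```

>>> carry_out(
  steps=[
    {"travel": [-0.082,0.06,0],"jaw": 1},
    {"travel": [-0.082,0.06,0],"jaw": 1},
    {"travel": [-0.082,0.06,0],"jaw": 1},
    {"travel": [-0.082,0.06,0],"jaw": 1},
    {"travel": [-0.082,0.06,0],"jaw": 1},
    {"travel": [0,0,0],"jaw": 1},
    {"travel": [0,0,0],"jaw": 1},
  ],
)

```text
invalid input
```

Run:
```python
from h import *
a=imaging.grab_frame("scene"); cv2.imwrite("pics/s1.png",cv2.resize(a[90:270,130:370],(800,600),interpolation=cv2.INTER_CUBIC))
s=bot.observe(); print(s["t"],s["tcp_pos"],s["tool_rot"].round(4))
```

```text
2.5 [0.25453442 0.51636528 0.31523819] [-3.000e-04  7.136e-01  7.005e-01  1.400e-03]
```

View pics/s1.png

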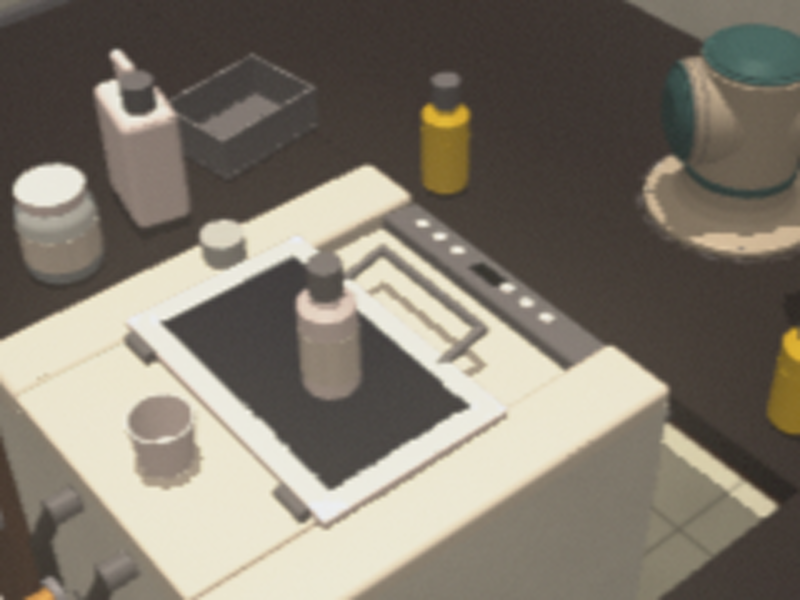

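The first calls were refused because the rotation field was missing, so I'll resend them with it. In the scene crop, the bar corners at (382,247) and (486,328) match the fitted washer pose to about 1 px.

>>> carry_out(
  steps=[
    {"travel": [-0.084,0.061,0],"rotation": [0,0,0],"jaw": 1},
    {"travel": [-0.084,0.061,0],"rotation": [0,0,0],"jaw": 1},
    {"travel": [-0.084,0.061,0],"rotation": [0,0,0],"jaw": 1},
    {"travel": [-0.084,0.061,0],"rotation": [0,0,0],"jaw": 1},
    {"travel": [-0.084,0.061,0],"rotation": [0,0,0],"jaw": 1},
    {"travel": [-0.084,0.061,0],"rotation": [0,0,0],"jaw": 1},
    {"travel": [-0.084,0.061,0],"rotation": [0,0,0],"jaw": 1},
    {"travel": [-0.084,0.061,0],"rotation": [0,0,0],"jaw": 1},
    {"travel": [-0.084,0.061,0],"rotation": [0,0,0],"jaw": 1},
    {"travel": [-0.084,0.061,0],"rotation": [0,0,0],"jaw": 1},
  ],
)

```text
t: 3.75
tcp_pos: [0.4945, 0.1756, 0.3134]
tool_rot: [-0.0, 0.711, 0.703, 0.0]
contact_force: [0.1, -0.2, 0.3]
finger_gap: 1.0
finger_force: 0.0
```

>>> carry_out(
  steps=[
    {"travel": [-0.082,0.06,0],"rotation": [0,0,0],"jaw": 1},
    {"travel": [-0.082,0.06,0],"rotation": [0,0,0],"jaw": 1},
    {"travel": [-0.082,0.06,0],"rotation": [0,0,0],"jaw": 1},
    {"travel": [-0.082,0.06,0],"rotation": [0,0,0],"jaw": 1},
    {"travel": [-0.082,0.06,0],"rotation": [0,0,0],"jaw": 1},
    {"travel": [0,0,0],"rotation": [0,0,0],"jaw": 1},
    {"travel": [0,0,0],"rotation": [0,0,0],"jaw": 1},
  ],
)

```text
t: 4.62
tcp_pos: [0.6113, 0.0117, 0.3131]
tool_rot: [-0.001, 0.711, 0.703, -0.0]
contact_force: [0.4, 0.1, -0.2]
finger_gap: 1.005
finger_force: 0.0
```

Run:
```python
from h import *
a=imaging.grab_frame("scene"); cv2.imwrite("pics/s2.png",cv2.resize(a[90:270,130:370],(800,600),interpolation=cv2.INTER_CUBIC))
s=bot.observe(); print(s["t"],s["tcp_pos"],s["tool_rot"].round(4),s["joint_positions"].round(3))
print(at_z("scene",226.7,167.2,.245), tri(("scene",226.7,167.2),("top",251.85,146.2)))
```

```text
4.675 [0.61118949 0.01209724 0.31344146] [-5.000e-04  7.111e-01  7.031e-01  1.000e-04] [-9.400e-02  2.970e-01  1.233e+00  1.000e-03  1.612e+00 -8.300e-02]
[0.60934767 0.0044997  0.245     ] [0.61044613 0.0083847  0.24787659]
```

View pics/s2.png

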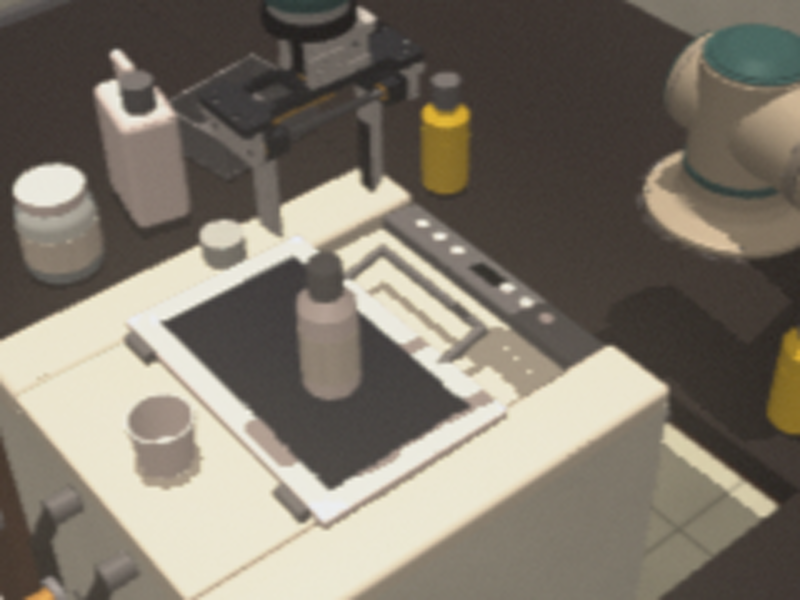

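The open jaws straddle the cap from above, with the fingertips at (270,225) and (370,185) in the crop. I'll descend and close.

>>> carry_out(
  grip_force=25,
  steps=[
    {"travel": [-0.002,0,0.05],"rotation": [0,0,0],"jaw": 1},
    {"travel": [-0.004,0,0.05],"rotation": [0,0,0],"jaw": 1},
    {"travel": [0,0,0.05],"rotation": [0,0,0],"jaw": 1},
    {"travel": [0,0,0.05],"rotation": [0,0,0],"jaw": 0.8},
    {"travel": [0,0,0.035],"rotation": [0,0,0],"jaw": 0.6},
    {"travel": [0,0,0],"rotation": [0,0,0],"jaw": 0.3},
    {"travel": [0,0,0],"rotation": [0,0,0],"jaw": 0},
    {"travel": [0,0,0],"rotation": [0,0,0],"jaw": 0},
    {"travel": [0,0,0],"rotation": [0,0,0],"jaw": 0},
    {"travel": [0,0,0],"rotation": [0,0,0],"jaw": 0},
  ],
)

```text
t: 5.92
tcp_pos: [0.6123, 0.0088, 0.2199]
tool_rot: [0.0, 0.712, 0.703, 0.0]
contact_force: [0.3, 0.2, 0.8]
finger_gap: 0.357
finger_force: 25.0
```

>>> carry_out(
  steps=[
    {"travel": [0,0,-0.02],"rotation": [0,0,0],"jaw": 0},
    {"travel": [0,0,-0.04],"rotation": [0,0,0],"jaw": 0},
    {"travel": [0,0,-0.05],"rotation": [0,0,0],"jaw": 0},
    {"travel": [0,0,-0.05],"rotation": [0,0,0],"jaw": 0},
    {"travel": [0.02,0,-0.04],"rotation": [0,0,0],"jaw": 0},
    {"travel": [0.05,0,0],"rotation": [0,0,0],"jaw": 0},
    {"travel": [0.07,0,0],"rotation": [0,0,0],"jaw": 0},
    {"travel": [0.08,-0.02,0],"rotation": [0,0,0],"jaw": 0},
    {"travel": [0.08,-0.03,0],"rotation": [0,0,0],"jaw": 0},
    {"travel": [0.08,-0.03,0],"rotation": [0,0,0],"jaw": 0},
  ],
)

```text
t: 7.18
tcp_pos: [0.5804, 0.1638, 0.2983]
tool_rot: [-0.001, 0.711, 0.703, -0.001]
contact_force: [-0.4, -0.7, -4.4]
finger_gap: 0.362
finger_force: 25.0
```

>>> carry_out(
  steps=[
    {"travel": [0.085,-0.02,0],"rotation": [0,0,0],"jaw": 0},
    {"travel": [0.085,-0.02,0],"rotation": [0,0,0],"jaw": 0},
    {"travel": [0.085,-0.02,0],"rotation": [0,0,0],"jaw": 0},
    {"travel": [0.085,-0.02,0],"rotation": [0,0,0],"jaw": 0},
    {"travel": [0.085,-0.02,0],"rotation": [0,0,0],"jaw": 0},
    {"travel": [0.085,-0.01,0],"rotation": [0,0,0],"jaw": 0},
    {"travel": [0.08,0,0],"rotation": [0,0,0],"jaw": 0},
    {"travel": [0.05,0,0],"rotation": [0,0,0],"jaw": 0},
    {"travel": [0.025,0,0],"rotation": [0,0,0],"jaw": 0},
    {"travel": [0,0,0],"rotation": [0,0,0],"jaw": 0},
  ],
)

```text
t: 8.43
tcp_pos: [0.5408, 0.4279, 0.299]
tool_rot: [0.0, 0.711, 0.703, -0.001]
contact_force: [-0.4, -0.7, -4.4]
finger_gap: 0.355
finger_force: 25.0
```

Run:
```python
from h import *
a=imaging.grab_frame("scene"); cv2.imwrite("pics/s3.png",cv2.resize(a,(800,600),interpolation=cv2.INTER_CUBIC))
s=bot.observe(); print(s["t"],s["tcp_pos"],s["tool_rot"].round(4),s["contact_force"],s["finger_gap"])
```

```text
8.475 [0.54103021 0.42715028 0.29925141] [ 3.000e-04  7.116e-01  7.026e-01 -6.000e-04] [-0.48857311  0.46057063 -3.6652165 ] 0.3593045781885387
```

View pics/s3.png

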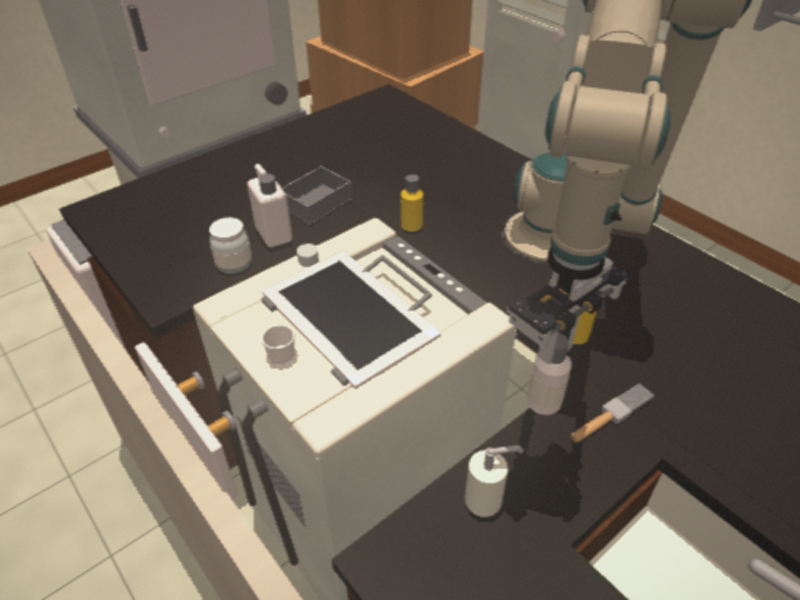

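The bottle hangs upright at (548,385), above the free stretch between the brush and the soap pump. I'll lower it.

>>> carry_out(
  steps=[
    {"travel": [0,0,0.06],"rotation": [0,0,0],"jaw": 0},
    {"travel": [0,0,0.06],"rotation": [0,0,0],"jaw": 0},
    {"travel": [0,0,0.06],"rotation": [0,0,0],"jaw": 0},
    {"travel": [0,0,0.06],"rotation": [0,0,0],"jaw": 0},
    {"travel": [0,0,0.06],"rotation": [0,0,0],"jaw": 0},
    {"travel": [0,0,0.06],"rotation": [0,0,0],"jaw": 0},
    {"travel": [0,0,0.04],"rotation": [0,0,0],"jaw": 0},
    {"travel": [0,0,0.02],"rotation": [0,0,0],"jaw": 0},
    {"travel": [0,0,0.01],"rotation": [0,0,0],"jaw": 0},
    {"travel": [0,0,0],"rotation": [0,0,0],"jaw": 0},
  ],
)

```text
t: 9.72
tcp_pos: [0.5414, 0.4279, 0.128]
tool_rot: [0.0, 0.712, 0.703, 0.0]
contact_force: [0.5, 0.5, -4.5]
finger_gap: 0.354
finger_force: 25.0
```

>>> carry_out(
  steps=[
    {"travel": [0,0,0.004],"rotation": [0,0,0],"jaw": 0},
    {"travel": [0,0,0.004],"rotation": [0,0,0],"jaw": 0},
    {"travel": [0,0,0],"rotation": [0,0,0],"jaw": 0},
  ],
)

```text
t: 10.1
tcp_pos: [0.541, 0.4278, 0.1243]
tool_rot: [-0.0, 0.711, 0.703, 0.0]
contact_force: [0.2, -0.4, -4.4]
finger_gap: 0.361
finger_force: 25.0
```

>>> carry_out(
  steps=[
    {"travel": [0,0,0.003],"rotation": [0,0,0],"jaw": 0},
    {"travel": [0,0,0.002],"rotation": [0,0,0],"jaw": 0},
    {"travel": [0,0,0],"rotation": [0,0,0],"jaw": 0},
  ],
)

```text
t: 10.48
tcp_pos: [0.5412, 0.4279, 0.1229]
tool_rot: [0.0, 0.712, 0.703, 0.0]
contact_force: [-0.1, -1.1, 0.2]
finger_gap: 0.364
finger_force: 25.0
```

It is standing: the wrist load has dropped to zero. I'll release it and rise.

>>> carry_out(
  steps=[
    {"travel": [0,0,0],"rotation": [0,0,0],"jaw": 0.6},
    {"travel": [0,0,0],"rotation": [0,0,0],"jaw": 0.9},
    {"travel": [0,0,0],"rotation": [0,0,0],"jaw": 0.9},
    {"travel": [0,0,0],"rotation": [0,0,0],"jaw": 0.9},
    {"travel": [0,0,-0.05],"rotation": [0,0,0],"jaw": 0.9},
    {"travel": [0,0,-0.1],"rotation": [0,0,0],"jaw": 0.9},
    {"travel": [0,0,-0.1],"rotation": [0,0,0],"jaw": 0.9},
    {"travel": [0,0,-0.1],"rotation": [0,0,0],"jaw": 0.9},
    {"travel": [0,0,-0.05],"rotation": [0,0,0],"jaw": 0.9},
    {"travel": [0,0,0],"rotation": [0,0,0],"jaw": 0.9},
  ],
)

```text
t: 11.72
tcp_pos: [0.5418, 0.4283, 0.2844]
tool_rot: [0.0, 0.712, 0.703, 0.002]
contact_force: [0.1, 0.0, -0.2]
finger_gap: 0.898
finger_force: 0.0
```

>>> carry_out(
  steps=[
    {"travel": [-0.06,-0.022,0],"rotation": [0,0,0],"jaw": 0.4},
    {"travel": [-0.12,-0.022,0],"rotation": [0,0,0],"jaw": 0.4},
    {"travel": [-0.12,-0.022,0],"rotation": [0,0,0],"jaw": 0.4},
    {"travel": [-0.12,-0.022,0],"rotation": [0,0,0],"jaw": 0.4},
    {"travel": [-0.12,-0.022,0],"rotation": [0,0,0],"jaw": 0.4},
    {"travel": [-0.12,-0.022,0],"rotation": [0,0,0],"jaw": 0.4},
    {"travel": [-0.12,-0.022,0],"rotation": [0,0,0],"jaw": 0.4},
    {"travel": [-0.12,-0.022,0],"rotation": [0,0,0],"jaw": 0.4},
    {"travel": [-0.12,-0.022,0],"rotation": [0,0,0],"jaw": 0.4},
    {"travel": [-0.108,-0.02,0],"rotation": [0,0,0],"jaw": 0.4},
  ],
)

```text
t: 12.98
tcp_pos: [0.4468, -0.0237, 0.2808]
tool_rot: [-0.001, 0.712, 0.703, -0.001]
contact_force: [0.5, 0.2, 0.2]
finger_gap: 0.4
finger_force: 0.0
```

>>> carry_out(
  steps=[
    {"travel": [0,0,0.05],"rotation": [0,0,0],"jaw": 0.4},
    {"travel": [0,0,0.1],"rotation": [0,0,0],"jaw": 0.4},
    {"travel": [0,0,0.1],"rotation": [0,0,0],"jaw": 0.4},
    {"travel": [0,0,0.07],"rotation": [0,0,0],"jaw": 0.4},
    {"travel": [0,0,0],"rotation": [0,0,0],"jaw": 0.4},
    {"travel": [0,0,0],"rotation": [0,0,0],"jaw": 0.4},
  ],
)

```text
t: 13.72
tcp_pos: [0.4485, -0.0223, 0.1546]
tool_rot: [0.0, 0.712, 0.703, 0.0]
contact_force: [-0.0, -0.1, 0.2]
finger_gap: 0.4
finger_force: 0.0
```

Run:
```python
from h import *
a=imaging.grab_frame("scene"); cv2.imwrite("pics/s4.png",cv2.resize(a[110:260,210:410],(800,600),interpolation=cv2.INTER_CUBIC))
s=bot.observe(); print(s["t"],s["tcp_pos"],s["tool_rot"].round(4),s["contact_force"],s["finger_gap"])
```

```text
13.775 [ 0.44897921 -0.02239293  0.15515092] [7.000e-04 7.115e-01 7.027e-01 5.000e-04] [-0.42004761  0.3142341  -0.31794798] 0.4044942102833275
```

View pics/s4.png

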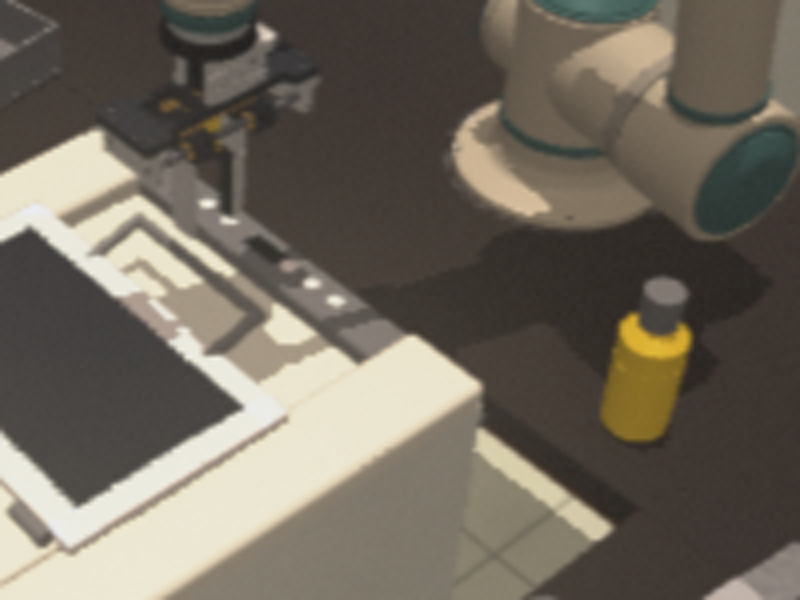

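The jaws are above the grip, but x is 12 mm short: TCP 0.449 against 0.4605. I'll correct that, descend and pinch.

>>> carry_out(
  grip_force=30,
  steps=[
    {"travel": [0,0.029,0],"rotation": [0,0,0],"jaw": 0.4},
    {"travel": [0,0,0.04],"rotation": [0,0,0],"jaw": 0.4},
    {"travel": [0,0,0.05],"rotation": [0,0,0],"jaw": 0.4},
    {"travel": [0,0,0.04],"rotation": [0,0,0],"jaw": 0.4},
    {"travel": [0,0,0.013],"rotation": [0,0,0],"jaw": 0.4},
    {"travel": [0,0,0],"rotation": [0,0,0],"jaw": 0.4},
  ],
)

```text
t: 14.52
tcp_pos: [0.4606, -0.0225, 0.0974]
tool_rot: [0.0, 0.712, 0.703, 0.0]
contact_force: [-0.4, -0.1, 0.6]
finger_gap: 0.396
finger_force: 0.0
```

>>> carry_out(
  grip_force=30,
  steps=[
    {"travel": [0,0,0],"rotation": [0,0,0],"jaw": 0.25},
    {"travel": [0,0,0],"rotation": [0,0,0],"jaw": 0.1},
    {"travel": [0,0,0],"rotation": [0,0,0],"jaw": 0},
    {"travel": [0,0,0],"rotation": [0,0,0],"jaw": 0},
    {"travel": [0,0,0],"rotation": [0,0,0],"jaw": 0},
  ],
)

```text
t: 15.15
tcp_pos: [0.4613, -0.0225, 0.0975]
tool_rot: [0.001, 0.712, 0.703, 0.001]
contact_force: [4.0, 0.9, 0.4]
finger_gap: 0.118
finger_force: 30.0
```

Run:
```python
from h import *
a=imaging.grab_frame("scene"); cv2.imwrite("pics/s5.png",cv2.resize(a[110:260,210:410],(800,600),interpolation=cv2.INTER_CUBIC))
s=bot.observe(); print(s["t"],s["tcp_pos"],s["tool_rot"].round(4),s["contact_force"],s["finger_gap"],s["finger_force"])
# arc plan
hx,hz=.7254,.091; r=np.hypot(.265,.017); a0=np.arctan2(.017,.265); N=20
th=1.047*(1-np.cos(np.pi*np.arange(N+1)/N))/2
x=hx-r*np.cos(a0+th); z=hz+r*np.sin(a0+th)
print(x[-1]-x[0],z[-1]-z[0]); print(np.c_[np.diff(x),-np.diff(z)].__truediv__(.4).round(4).tolist())
```

```text
15.2 [ 0.4612661  -0.02250557  0.09752195] [0.0011 0.7116 0.7026 0.0011] [3.8807776  0.2883589  0.86919133] 0.1172404989640793 30.000885128974915
0.14717541762366937 0.22097346025942322
[[0.0003, -0.0043], [0.001, -0.0127], [0.0022, -0.0208], [0.004, -0.0282], [0.0067, -0.0348], [0.0102, -0.0402], [0.0144, -0.0442], [0.019, -0.0466], [0.0238, -0.0474], [0.0283, -0.0464], [0.032, -0.044], [0.0345, -0.0402], [0.0357, -0.0356], [0.0352, -0.0303], [0.0331, -0.0249], [0.0295, -0.0196], [0.0245, -0.0146], [0.0183, -0.01], [0.0113, -0.0058], [0.0038, -0.0019]]
```

View pics/s5.png

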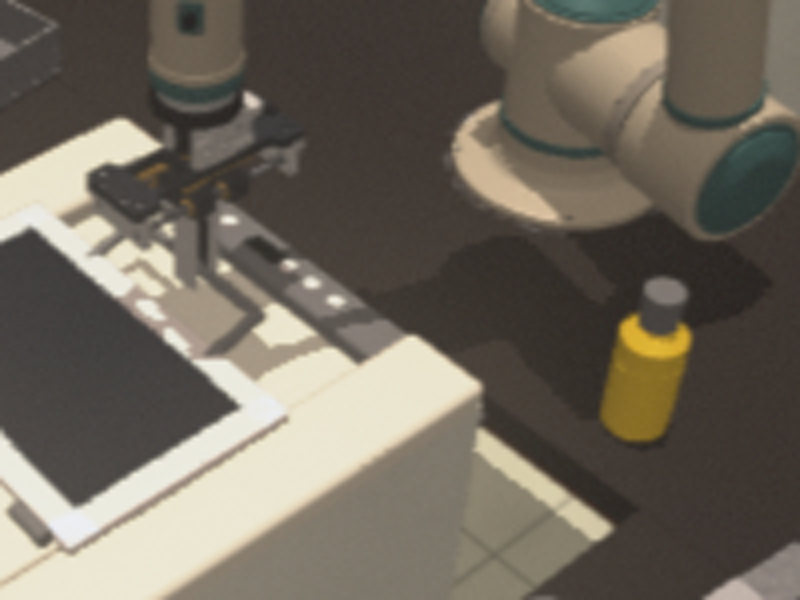

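The bar is pinched (gap 11 mm). Now I'll lift along the arc.

>>> carry_out(
  steps=[
    {"travel": [0,0.0003,-0.0043],"rotation": [0,0,0],"jaw": 0},
    {"travel": [0,0.001,-0.0127],"rotation": [0,0,0],"jaw": 0},
    {"travel": [0,0.0022,-0.0208],"rotation": [0,0,0],"jaw": 0},
    {"travel": [0,0.004,-0.0282],"rotation": [0,0,0],"jaw": 0},
    {"travel": [0,0.0067,-0.0348],"rotation": [0,0,0],"jaw": 0},
    {"travel": [0,0.0102,-0.0402],"rotation": [0,0,0],"jaw": 0},
    {"travel": [0,0.0144,-0.0442],"rotation": [0,0,0],"jaw": 0},
    {"travel": [0,0.019,-0.0466],"rotation": [0,0,0],"jaw": 0},
    {"travel": [0,0.0238,-0.0474],"rotation": [0,0,0],"jaw": 0},
  ],
)

```text
t: 16.32
tcp_pos: [0.4938, -0.023, 0.2084]
tool_rot: [0.001, 0.712, 0.703, 0.001]
contact_force: [7.8, -0.3, -8.0]
finger_gap: 0.12
finger_force: 30.0
```

>>> carry_out(
  steps=[
    {"travel": [0,0.0283,-0.0464],"rotation": [0,0,0],"jaw": 0},
    {"travel": [0,0.032,-0.044],"rotation": [0,0,0],"jaw": 0},
    {"travel": [0,0.0345,-0.0402],"rotation": [0,0,0],"jaw": 0},
    {"travel": [0,0.0357,-0.0356],"rotation": [0,0,0],"jaw": 0},
    {"travel": [0,0.0352,-0.0303],"rotation": [0,0,0],"jaw": 0},
    {"travel": [0,0.0331,-0.0249],"rotation": [0,0,0],"jaw": 0},
    {"travel": [0,0.0295,-0.0196],"rotation": [0,0,0],"jaw": 0},
    {"travel": [0,0.0245,-0.0146],"rotation": [0,0,0],"jaw": 0},
    {"travel": [0,0.0183,-0.01],"rotation": [0,0,0],"jaw": 0},
    {"travel": [0,0.0113,-0.0058],"rotation": [0,0,0],"jaw": 0},
  ],
)

```text
t: 17.58
tcp_pos: [0.6024, -0.0243, 0.3176]
tool_rot: [-0.002, 0.712, 0.703, -0.002]
contact_force: [-4.3, 0.0, 5.6]
finger_gap: 0.118
finger_force: 30.0
```

>>> carry_out(
  steps=[
    {"travel": [0,0.0038,-0.0019],"rotation": [0,0,0],"jaw": 0},
    {"travel": [0,0,0],"rotation": [0,0,0],"jaw": 0},
    {"travel": [0,0,0],"rotation": [0,0,0],"jaw": 0},
  ],
)

```text
t: 17.95
tcp_pos: [0.6038, -0.0243, 0.3184]
tool_rot: [-0.002, 0.712, 0.703, -0.002]
contact_force: [-5.2, 0.3, 5.7]
finger_gap: 0.114
finger_force: 30.0
```

Run:
```python
from h import *
a=imaging.grab_frame("scene"); cv2.imwrite("pics/s6.png",cv2.resize(a,(800,600),interpolation=cv2.INTER_CUBIC))
s=bot.observe(); p=s["tcp_pos"]; print(s["t"],p,s["tool_rot"].round(4),s["contact_force"],s["ft_torque"],s["finger_gap"],s["finger_force"])
print(np.degrees(np.arctan2(p[2]+.011-.091,.7254-p[0])-np.arctan2(17,265)),np.hypot(p[2]+.011-.091,.7254-p[0]))
```

```text
18.0 [ 0.60379569 -0.02428186  0.3184044 ] [-0.0021  0.7116  0.7026 -0.0022] [-4.44582815  0.33737336  4.9978448 ] [-0.03463832  1.22302269  0.00513501] 0.11383827408937171 30.004060864448547
59.30442379150023 0.267627099988323
```

View pics/s6.png

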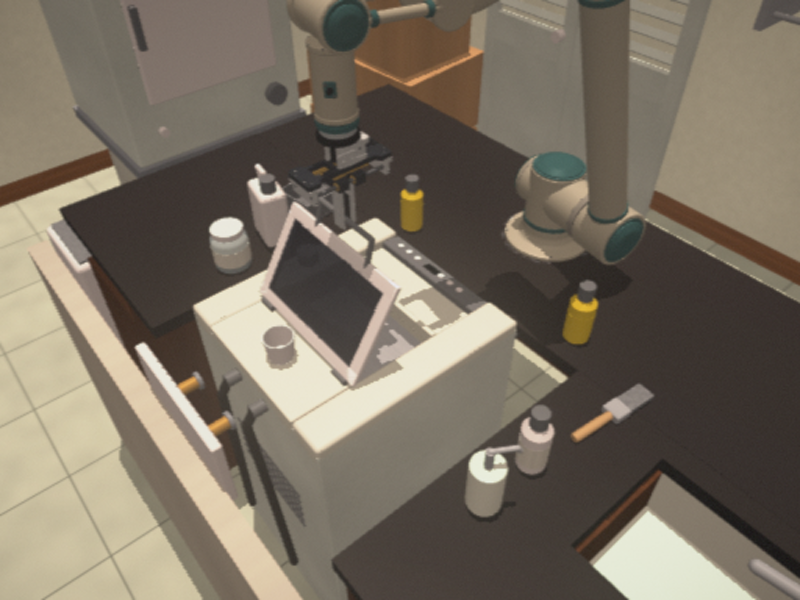

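The lid is held up, with the bottle standing at (536,440) and the bystanders in place. I'll check the angle against the lid's front corners at (297,207) and (397,290).

```bash
python3 - <<'E' 2>/dev/null
from h import *
from scipy.optimize import least_squares
q=(.6054,-.0235,-.013)
def P(th,l,y,n):  # l from hinge forward, n above hinge line
    xl=.12-l*np.cos(th)+n*np.sin(th); z=.091+l*np.sin(th)+n*np.cos(th); c,s=np.cos(q[2]),np.sin(q[2])
    return [q[0]+c*xl-s*y,q[1]+s*xl+c*y,z]
for d in(57,58.5,60,61.5): print(d,[(proj("scene",P(np.radians(d),.22,y,n))/.64).round(1).tolist() for y in(-.17,.17) for n in (.006,-.006)],[(proj("scene",P(np.radians(d),.265,y,.017))/.64).round(1).tolist() for y in (-.08,.08)])
a=imaging.grab_frame("scene"); cv2.imwrite("pics/s7.png",cv2.resize(a[120:260,160:345],(793,600),interpolation=cv2.INTER_CUBIC))
E
```

```text
57 [[295.5, 200.9], [299.9, 201.7], [400.5, 287.1], [405.0, 287.4]] [[324.8, 199.9], [375.3, 239.4]]
58.5 [[293.2, 200.6], [297.8, 201.3], [398.3, 287.1], [402.9, 287.2]] [[322.0, 199.6], [372.5, 239.3]]
60 [[291.0, 200.4], [295.6, 200.9], [396.1, 287.1], [400.7, 287.1]] [[319.2, 199.4], [369.7, 239.2]]
61.5 [[288.7, 200.2], [293.4, 200.6], [393.7, 287.3], [398.5, 287.1]] [[316.3, 199.3], [366.8, 239.3]]
```

View pics/s7.png

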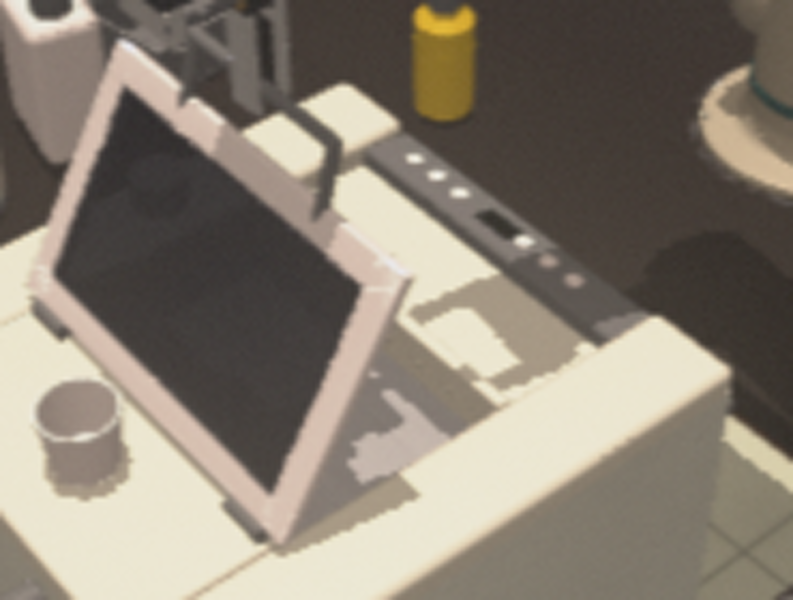

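The corners fit about 59–60°. I'll make a small nudge of about 0.7°, relieving the hinge push as well.

>>> carry_out(
  steps=[
    {"travel": [0,0.003,-0.003],"rotation": [0,0,0],"jaw": 0},
    {"travel": [0,0.002,-0.003],"rotation": [0,0,0],"jaw": 0},
    {"travel": [0,0,0],"rotation": [0,0,0],"jaw": 0},
    {"travel": [0,0,0],"rotation": [0,0,0],"jaw": 0},
    {"travel": [0,0,0],"rotation": [0,0,0],"jaw": 0},
  ],
)

```text
t: 18.68
tcp_pos: [0.6089, -0.0243, 0.3207]
tool_rot: [0.0, 0.712, 0.703, 0.0]
contact_force: [-4.9, 0.8, 6.2]
finger_gap: 0.117
finger_force: 30.0
```

Run:
```python
from h import *
imaging.grab_frame("top"); imaging.grab_frame("top")
s=bot.observe(); p=s["tcp_pos"]
print(p,s["contact_force"].round(1),np.degrees(np.arctan2(p[2]+.011-.091,.7254-p[0])-np.arctan2(17,265)))
print(bot.sign_off())
```

```text
[ 0.60898242 -0.02433895  0.3207141 ] [-5.2  0.   5.1] 60.51945115414985
the job is handed in; nothing more can be done
None
```

I stood the bottle upright on the left counter, then lifted the lid by its grip; the gripper alone now holds it about 60° open (60.5° by the arm's position), and the job is handed in at about 19 s.

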